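Shut the glass drawers before grinding

ROBOT

A 7-joint arm with a two-finger parallel gripper is mounted at the origin on the work surface. World frame = base frame: x ahead of the robot, y to its left, z up, the work surface at z = 0. Lengths are in m, angles in rad, forces in N, time in s.
With the tool pointing down it reaches from about 0.425 to 0.875 m from the base axis. Payload 8.4 kg.
Tool frame: the origin (TCP) lies between the finger pads; the fingertips stand 25 mm ahead of it and the grasp point (between the pads) lies 6 mm ahead of it (bot.tcp_to_tips is the distance from the TCP to the fingertips, in m); z points along the fingers, y is the line along which they close (so a half turn about z gives the same grasp; the last joint's range is limited). The gripper opens to 87 mm and grips with 3 to 60 N. Pads are 19 mm wide; open, the fingers measure 117 mm over their backs; the gripper's body (75 mm by 190 mm) begins 51 mm behind the grasp point.
Start: joints at [-1.379, 0.333, 0.04, 1.465, -0.013, 1.343, -0.059], TCP at [0.186, 0.623, 0.248] pointing down, gripper open.
Joint ranges: [-2.58, 2.58], [-0.38, 2.09], [-1.3, 1.39], [0.25, 2.4], [-1.5, 4.64], [0.08, 2.09], [-2.65, 2.65]. Speed limits (rad/s): [2.22, 2.22, 2.79, 2.79, 3.14, 3.14, 3.14].

INTERFACE

Orientations are given as a rotation vector (axis times angle).
In Python, from bench import bot gives the robot as it stands. The module is installed in compiled form; this text tells all that it offers.
- The arm moves only by the tool apply_moves, never from a script. Its arguments are lists of equal length, an entry for each row: "travel": the shift along the world's x, y, z normalised to -1 to 1, where 1 is 0.25 m, a list of three; "turn": the turn about the world's z normalised to -1 to 1, where 1 is 180 degrees; "grip": the opening, from 0 (shut) to 1 (fully open). A call has 1 to 20 rows; each row is the pose to reach, as a shift and turn from the pose commanded when the call began, turning the shorter way round; what a row does not reach only later rows make up. A row lasts 1/12 s, in which the tool goes at most 41.7 mm and 7.16 degrees, less where a joint would pass 70% of its speed; a pose out of reach is approached as far as the arm can. A call with a number of a shift or a turn outside -1 to 1 is refused whole. A call with a gripper value outside its range is refused whole. The fingers move at their own pace and stop on an object; "newtons" is the grip in N (left out, the last holds). Time passes only in rows, so rows that repeat a pose let the fingers close. It gives the time, the measured TCP pose, the force, the opening and the grip force at its end, in the units of the state.
- bot.get_obs(): the state, without advancing time (a new reading comes with each control period).
- bot.camera(name): name is "side" or "top"; returns a dict with "frame" (480x640x3 uint8, red, green, blue), "fovy" (degrees; the focal length in pixels is half the picture's height over the tangent of half this angle, whatever the lens; pixels are square), "cx", "cy" (the principal point, pixels), "D" ([k1, k2, p1, p2, k3] as OpenCV has them; the pictures are not rectified), "R" (3x3) and "t" (3): a world point X has camera coordinates R X + t. Camera axes: x right, y down, z forward; pixel columns grow to the right and rows downward; lengths in m; the calibration is good to about 2 mm. A picture is of the moment at which its call begins. There is no depth.
- bot.sign_off(): hands the job in; it is judged then, once.
The state is a dict: "t": time; "joint_positions": joint angles; "joint_vel": joint speeds; "joint_torque": joint torques, N m; "tcp_pos": TCP position; "eef_rot": TCP orientation; "force": force on the tool from outside, world axes, zero at the start; "wrist_torque": the same for the moment, N m; "gripper_width": finger opening in m; "grip_force": force on a finger pad.
Only numpy, scipy, OpenCV 4.12 (cv2) and the standard library are available. Lean on these libraries where they do the work, as an engineer would, in place of code of your own. Each camera call takes 0.05 s, during which the arm holds its last target. There are 200 camera calls.

TASK

Before the glass grinder is switched on, push the green-glass drawer and the amber-glass drawer fully home with the fingertips, in either order, and leave the blue-glass drawer open just as it is. Push gently, so that the wooden boxes stay where they stand on the bench; grip and lift nothing, and leave the tools and jars alone.

Things in the scene. Friction and masses are not known exactly. Their poses are not given: they have to be found in the camera images.
- green_box: Plywood case of the green drawer box, loose on the bench, about 2.4 kg (varies): 200 deep (x) x 120 wide (y) x 85 high, with a flat green glass sample 4 thick on top. Origin: centre of its underside; +x points from the drawer front to the back of the case, z up. The case's front edge is at x = -100. Sizes and offsets in mm.
- green_face (a point): Point at the middle of the width of the outer face of the green drawer's wooden front, 45 above the bench. The front is a flat upright panel 116 wide, 12 thick, from 3 to 82 above the bench, without handle; behind it stand sheets of green glass, below its top edge. Axes as the case; the drawer shuts along +x. Shut, this point is at x = -112 from the case's origin and the front lies against the case. Sizes and offsets in mm.
- green_drawer (a joint): How far the green drawer is open, m: 0 = fully home, at most 0.14. Slides with about 1.5 N of friction, no spring, and stays where it is left.
- amber_box: Plywood case of the amber (orange-yellow) drawer box, loose on the bench, about 2.4 kg (varies): 200 deep (x) x 120 wide (y) x 85 high, with a flat amber (orange-yellow) glass sample 4 thick on top. Origin: centre of its underside; +x points from the drawer front to the back of the case, z up. The case's front edge is at x = -100. Sizes and offsets in mm.
- amber_face (a point): Point at the middle of the width of the outer face of the amber (orange-yellow) drawer's wooden front, 45 above the bench. The front is a flat upright panel 116 wide, 12 thick, from 3 to 82 above the bench, without handle; behind it stand sheets of amber (orange-yellow) glass, below its top edge. Axes as the case; the drawer shuts along +x. Shut, this point is at x = -112 from the case's origin and the front lies against the case. Sizes and offsets in mm.
- amber_drawer (a joint): How far the amber (orange-yellow) drawer is open, m: 0 = fully home, at most 0.14. Slides with about 1.5 N of friction, no spring, and stays where it is left.
- blue_box: Plywood case of the blue drawer box, loose on the bench, about 2.4 kg (varies): 200 deep (x) x 120 wide (y) x 85 high, with a flat blue glass sample 4 thick on top. Origin: centre of its underside; +x points from the drawer front to the back of the case, z up. The case's front edge is at x = -100. Sizes and offsets in mm.
- blue_face (a point): Point at the middle of the width of the outer face of the blue drawer's wooden front, 45 above the bench. The front is a flat upright panel 116 wide, 12 thick, from 3 to 82 above the bench, without handle; behind it stand sheets of blue glass, below its top edge. Axes as the case; the drawer shuts along +x. Shut, this point is at x = -112 from the case's origin and the front lies against the case. Sizes and offsets in mm.
- blue_drawer (a joint): How far the blue drawer is open, m: 0 = fully home, at most 0.14. Slides with about 1.5 N of friction, no spring, and stays where it is left.
- cutter: Glass cutter with red handle, 115 long, 12 high, lying across the top of the amber box's case, about 47 mm behind the case's centre. Origin: near its middle, at its underside. Sizes and offsets in mm.
- nugget_jar: Green glass jar with steel cap, 64 diameter, 90 high. Origin: centre of its underside. Sizes and offsets in mm.
- brush_pot: Blue ceramic pot, 72 diameter, 95 high, with three brushes standing in it to 175. Origin: centre of its underside. Sizes and offsets in mm.
- pliers: Pliers with orange grips, about 150 long, 12 high, lying flat. Origin: at the pivot, underside. Sizes and offsets in mm.
- foil_roll: Roll of copper foil lying flat, 70 diameter, 12 high. Origin: centre of its underside. Sizes and offsets in mm.
- flux_jar: Small white jar with yellow cap, 48 diameter, 60 high. Origin: centre of its underside. Sizes and offsets in mm.
- rule: Aluminium straightedge, 260 x 30 x 6, lying flat. Origin: centre of its underside. Sizes and offsets in mm.
Things that resemble listed ones, but are neither listed nor needed, are in the scene too. Leave any pink look-alike of the blue_box alone.

How it is judged:
At the end, for the whole second after the job is handed in: Green and amber drawers within 4 mm of fully home and all drawers at rest; blue drawer's front within 12 mm of where it was; every box within 15 mm of, and every tool and jar within 30 mm of, its starting place (value of joint each of green_drawer, amber_drawer below 0.004 m and velocity of joint green_drawer between -0.01 and 0.01 m/s and velocity of joint amber_drawer between -0.01 and 0.01 m/s and velocity of joint blue_drawer between -0.01 and 0.01 m/s and distance of each of green_box, amber_box, blue_box from where it was at the start of the episode below 0.015 m and distance of blue_face from where it was at the start of the episode below 0.012 m and distance of each of cutter, nugget_jar, brush_pot, pliers, foil_roll, flux_jar, rule from where it was at the start of the episode below 0.03 m); the robot touches nothing.
It fails at once if a drawer box was lifted or tipped up (height (world z) of any of green_box, amber_box, blue_box above 0.008 m or angle between any of green_box, amber_box, blue_box's own z axis and vertical above 0.12 rad).
It fails at once if a drawer box was shoved more than 15 mm along the bench (distance of any of green_box, amber_box, blue_box from where it was at the start of the episode above 0.015 m).
It fails at once if the blue drawer was moved by more than 12 mm (distance of blue_face from where it was at the start of the episode above 0.012 m).
It fails at once if a tool or jar was moved more than 30 mm, or lifted (distance of any of cutter, nugget_jar, brush_pot, pliers, foil_roll, flux_jar, rule from where it was at the start of the episode above 0.03 m or height (world z) of any of nugget_jar, brush_pot, pliers, foil_roll, flux_jar, rule above 0.012 m or height (world z) of cutter above 0.1 m).
It fails at once if a jar or pot was tipped (angle between any of nugget_jar, brush_pot, flux_jar's own z axis and vertical above 0.35 rad).
It also fails if it takes over 58 s, if anything falls off the work surface, if the arm or the gripper's body presses on something with over 40 N, if the wrist force passes 120 N, or if a joint passes its speed limit or range.

## Working session

There is one attempt and no reset: what is moved stays moved. The work goes in short steps, Python scripts to look and compute and a tool call to move; the robot and the scene stay as the last step left them, time stands still between calls to the robot, and variables do not carry over. Pictures are saved under pics/ and viewed, at most 10 in all, crops included, and the job is handed in when it is done.

Besides the shell and the picture viewer there is one more tool, called after "Emit:" in YAML: its name, and indented under it one key for each argument. apply_moves: Moves the arm, as the interface text tells. Its arguments: {"type":"object","properties":{"travel":{"type":"array","items":{"type":"array","items":{"type":"number"}}},"turn":{"type":"array","items":{"type":"number"}},"grip":{"type":"array","items":{"type":"number"}},"newtons":{"type":"number"}},"required":["travel","turn","grip"]}

```bash
mkdir -p pics; cat > h.py <<'E'
import numpy as np, cv2
def K(c):
    f=240/np.tan(np.radians(c["fovy"])/2); return np.array([[f,0,c["cx"]],[0,f,c["cy"]],[0,0,1.]])
def ray2z(c,uv,z):
    p=cv2.undistortPointsIter(np.array([[uv]],float),K(c),np.array(c["D"]),None,None,(3,100,1e-10))[0,0]
    R=np.array(c["R"]);t=np.array(c["t"]); o=-R.T@t; d=R.T@np.array([p[0],p[1],1]); return o+d*(z-o[2])/d[2]
def proj(c,X):
    return cv2.projectPoints(np.array(X,float).reshape(-1,1,3),cv2.Rodrigues(np.array(c["R"]))[0],np.array(c["t"],float),K(c),np.array(c["D"],float))[0][:,0]
E
python3 - <<'E'
from bench import bot; import cv2,pickle
for n in("top","side"):
    c=bot.camera(n); pickle.dump(c,open(n+".pkl","wb")); cv2.imwrite(f"pics/{n}0.png",c["frame"][:,:,::-1])
    print(n,c["fovy"],c["D"],-c["R"].T@c["t"])
o=bot.get_obs();print(o["tcp_pos"],o["eef_rot"],o["force"],bot.tcp_to_tips,o["t"])
E
```

```text
top 51.5326244180786 [-0.02203463  0.          0.          0.          0.        ] [ 0.45163738 -0.01846755  1.24842579]
side 43.30286495151875 [-0.0612808  0.         0.         0.         0.       ] [ 0.09299993 -1.00653943  1.12882176]
[0.1862689  0.62230721 0.24672955] [-4.55229574e-01 -3.10830167e+00  2.39974298e-03] [ 0.06661486  0.11455867 -0.41932648] 0.025 0.1
```

View pics/top0.png

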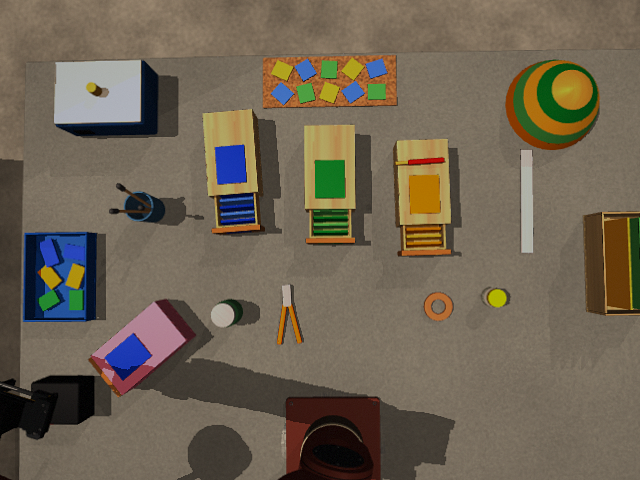

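View pics/side0.png

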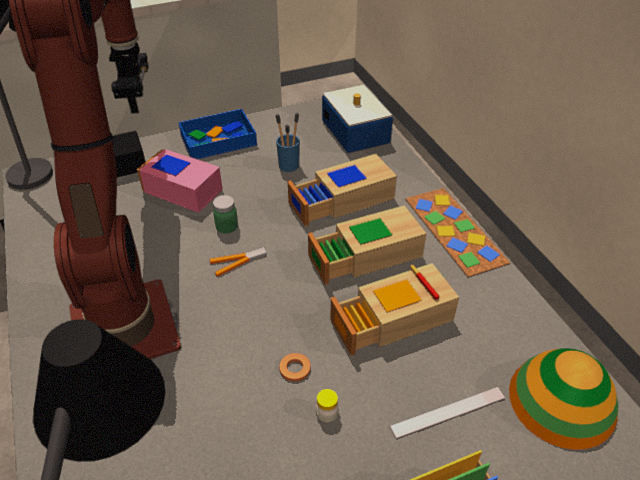

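Candidates: green drawer front at (330,240), rather than the nugget jar (226,313) or the rack glass (632,262). Amber drawer front at (425,252), rather than the foil ring (438,306) or the rack. The blue box front (237,228) and the pink look-alike (142,347) are to be left alone. The top view shows the green drawer in the middle and amber on the right with the red cutter on top. I'll check this in a crop.

```bash
python3 - <<'E'
import cv2
i=cv2.imread("pics/top0.png")[110:270,290:470]
cv2.imwrite("pics/crop0.png",cv2.resize(i,None,fx=3.7,fy=3.7,interpolation=cv2.INTER_CUBIC))
E
```

```text
(no output)
```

View pics/crop0.png

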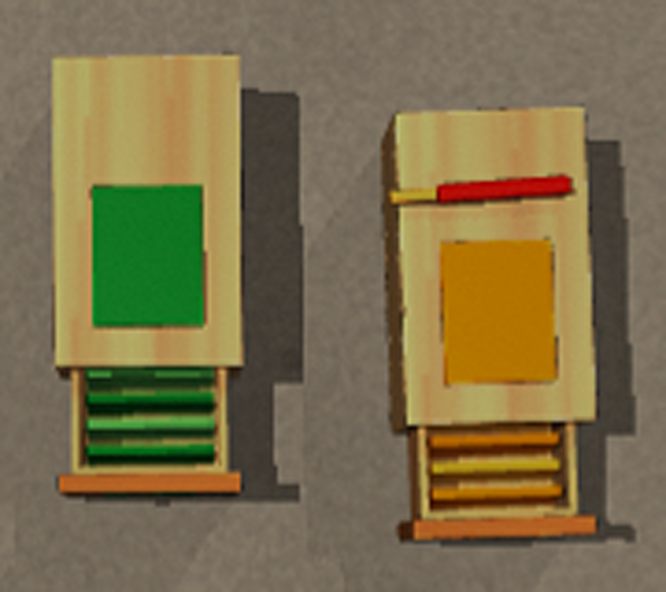

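The crop confirms the choice: green glass on the left case (front outer edge at crop y≈491), amber glass on the right with the red cutter across the back (front outer edge at crop y≈533).

```bash
python3 - <<'E'
import pickle,numpy as np; from h import *
c=pickle.load(open("top.pkl","rb"));s=pickle.load(open("side.pkl","rb"))
px=lambda p:((p[0]+.5)/3.7-.5+290,(p[1]+.5)/3.7-.5+110)
D={"green":([(53,58),(239,56),(242,366),(56,366)],[(59,492),(241,490)]),"amber":([(396,113),(584,107),(595,419),(407,424)],[(413,538),(596,531)])}
for n,(q,f) in D.items():
    P=np.array([ray2z(c,px(p),.085) for p in q])[:,:2]; F=np.array([ray2z(c,px(p),.082) for p in f])[:,:2]
    d=(P[0]+P[1]-P[2]-P[3])/2; L=np.hypot(*d); u=d/L; cen=P.mean(0); e=F[0]-F[1]
    print(n,P.round(4).tolist(),"F",F.round(4).tolist(),"len",L,"wid",np.hypot(*(P[0]-P[1])),np.hypot(*(P[3]-P[2])),"fw",np.hypot(*e))
    face=F.mean(0); off=(face-cen)@u
    print(" cen",cen,"yaw deg",np.degrees(np.arctan2(u[1],u[0])),"frontyaw",np.degrees(np.arctan2(-e[0],e[1])),"face",face,"open",-off-.112,"shut face",cen-.112*u)
    print(" side px",proj(s,[[*face,.045],[*cen,.085]]).round().tolist())
for n,p,z in[("pliers",(287,290),.01),("pliersend",(280,343),.01),("foil",(438,306),.012),("flux",(497,298),.06),("jar",(226,313),.09),("blueR",(262,228),.082)]: print(n,ray2z(c,p,z))
E
```

```text
green [[0.7741, 0.0579], [0.7733, -0.0613], [0.5741, -0.0605], [0.5757, 0.0576]] F [[0.4956, 0.0566], [0.4956, -0.0589]] len 0.19878598723016272 wid 0.11916350640600337 0.11810239942336984 fw 0.1154922831256471
 cen [ 0.67432041 -0.00154624] yaw deg -0.0797386173722705 frontyaw -0.02687045491471125 face [ 0.49561904 -0.0011288 ] open 0.06670178686522378 shut face [ 0.56232052 -0.00139037]
 side px [[316.0, 258.0], [381.0, 228.0]]
amber [[0.7347, -0.1607], [0.7367, -0.28], [0.5377, -0.2823], [0.536, -0.1641]] F [[0.464, -0.167], [0.4672, -0.2821]] len 0.198899783517543 wid 0.11935270798806917 0.1182888493772511 fw 0.1151675080778368
 cen [ 0.63628586 -0.22177932] yaw deg 0.821712297124365 frontyaw 1.562512786013741 face [ 0.46558227 -0.22452903] open 0.05872547122632189 shut face [ 0.52429738 -0.22338553]
 side px [[341.0, 326.0], [409.0, 292.0]]
pliers [0.38087695 0.10860191 0.01      ]
pliersend [0.25000876 0.12699073 0.01      ]
foil [ 0.33833446 -0.26398047  0.012     ]
flux [ 0.36023145 -0.39384382  0.06      ]
jar [0.33310507 0.24354519 0.09      ]
blueR [0.53133008 0.15935844 0.082     ]
```

Sizes, heights and side-camera projections agree. Moving toward the green drawer with the gripper shut.

Emit:
apply_moves:
  travel:
    - [0.8, -1, 0]
    - [0.8, -1, 0]
    - [0.8, -1, 0]
    - [0.8, -1, 0]
    - [0.8, -1, 0]
    - [0.8, -1, 0]
    - [0.8, -1, 0]
    - [0.8, -1, 0]
    - [0.8, -1, 0]
    - [0.8, -1, 0]
    - [0.8, -1, 0]
  turn: [0.093, 0.093, 0.093, 0.093, 0.093, 0.093, 0.093, 0.093, 0.093, 0.093, 0.093]
  grip: [0, 0, 0, 0, 0, 0, 0, 0, 0, 0, 0]
  newtons: 10

```text
t: 1.02
tcp_pos: [0.3857, 0.3732, 0.2474]
eef_rot: [0.003, -3.141, -0.0]
force: [-0.5, 1.0, -0.4]
gripper_width: 0.0217
grip_force: 0.0
```

Emit:
apply_moves:
  travel:
    - [0.28, -1, 0]
    - [0.28, -1, 0]
    - [0.28, -1, 0]
    - [0.28, -1, 0]
    - [0.28, -1, 0]
    - [0.28, -1, 0]
    - [0.28, -1, 0]
    - [0.28, -1, 0]
  turn: [0, 0, 0, 0, 0, 0, 0, 0]
  grip: [0, 0, 0, 0, 0, 0, 0, 0]

```text
t: 1.68
tcp_pos: [0.4569, 0.1207, 0.2477]
eef_rot: [0.003, 3.141, -0.0]
force: [-0.1, 0.3, -0.3]
gripper_width: 0.0006
grip_force: 0.0
```

Emit:
apply_moves:
  travel:
    - [0, -0.5, 0]
    - [0, -0.5, 0]
    - [0, -0.5, 0]
    - [0, -0.5, 0]
    - [0, -0.5, 0]
    - [0, -0.5, 0]
  turn: [0, 0, 0, 0, 0, 0]
  grip: [0, 0, 0, 0, 0, 0]

```text
t: 2.18
tcp_pos: [0.4565, 0.0, 0.2475]
eef_rot: [0.006, -3.142, -0.001]
force: [0.4, 0.7, 0.3]
gripper_width: 0.0005
grip_force: 0.0
```

Emit:
apply_moves:
  travel:
    - [0, 0, -0.15]
    - [0, 0, -0.3]
    - [0, 0, -0.4]
    - [0, 0, -0.5]
    - [0, 0, -0.6]
    - [0, 0, -0.7]
    - [0, 0, -0.75]
    - [0, 0, -0.75]
    - [0, 0, -0.75]
  turn: [0, 0, 0, 0, 0, 0, 0, 0, 0]
  grip: [0, 0, 0, 0, 0, 0, 0, 0, 0]

```text
t: 2.93
tcp_pos: [0.456, -0.0006, 0.0596]
eef_rot: [0.007, -3.14, 0.001]
force: [0.7, -0.1, 0.2]
gripper_width: 0.0006
grip_force: 0.0
```

```bash
python3 - <<'E'
from bench import bot; import cv2
c=bot.camera("side"); i=c["frame"][120:400,200:540,::-1]
cv2.imwrite("pics/s1.png",cv2.resize(i,None,fx=2,fy=2,interpolation=cv2.INTER_CUBIC))
E
```

```text
(no output)
```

View pics/s1.png

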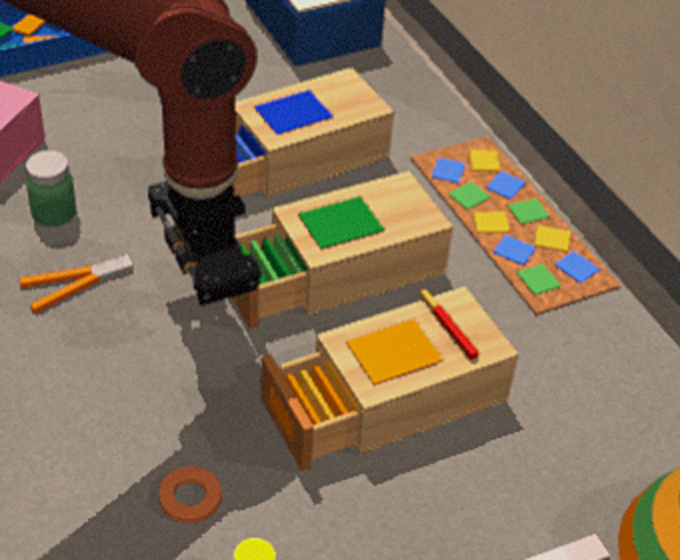

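The picture shows the gripper standing in front of the green panel at about crop (220,270), with the boxes undisturbed. Pushing slowly to about 10 mm short of home.

Emit:
apply_moves:
  travel:
    - [0.02, 0, 0]
    - [0.04, 0, 0]
    - [0.06, 0, 0]
    - [0.08, 0, 0]
    - [0.1, 0, 0]
    - [0.12, 0, 0]
    - [0.14, 0, 0]
    - [0.16, 0, 0]
    - [0.18, 0, 0]
    - [0.2, 0, 0]
    - [0.22, 0, 0]
    - [0.24, 0, 0]
    - [0.26, 0, 0]
    - [0.28, 0, 0]
    - [0.3, 0, 0]
    - [0.32, 0, 0]
    - [0.33, 0, 0]
    - [0.34, 0, 0]
    - [0.345, 0, 0]
    - [0.345, 0, 0]
  turn: [0, 0, 0, 0, 0, 0, 0, 0, 0, 0, 0, 0, 0, 0, 0, 0, 0, 0, 0, 0]
  grip: [0, 0, 0, 0, 0, 0, 0, 0, 0, 0, 0, 0, 0, 0, 0, 0, 0, 0, 0, 0]

```text
t: 4.65
tcp_pos: [0.543, -0.0023, 0.0601]
eef_rot: [-0.002, 3.141, -0.0]
force: [0.2, -0.3, 0.2]
gripper_width: 0.0005
grip_force: 0.0
```

Emit:
apply_moves:
  travel:
    - [0.004, 0, 0]
    - [0.008, 0, 0]
    - [0.012, 0, 0]
    - [0.016, 0, 0]
    - [0.016, 0, 0]
  turn: [0, 0, 0, 0, 0]
  grip: [0, 0, 0, 0, 0]

```text
t: 5.07
tcp_pos: [0.5468, -0.0022, 0.0601]
eef_rot: [-0.002, 3.141, 0.0]
force: [-1.3, 0.6, 0.6]
gripper_width: 0.0003
grip_force: 0.2
```

```bash
python3 - <<'E'
from bench import bot; import cv2
c=bot.camera("top"); i=c["frame"][110:270,290:470,::-1]
cv2.imwrite("pics/t1.png",cv2.resize(i,None,fx=3.7,fy=3.7,interpolation=cv2.INTER_CUBIC))
print(bot.get_obs()["force"])
E
```

```text
[-1.37091316 -0.63091975  0.10917475]
```

View pics/t1.png

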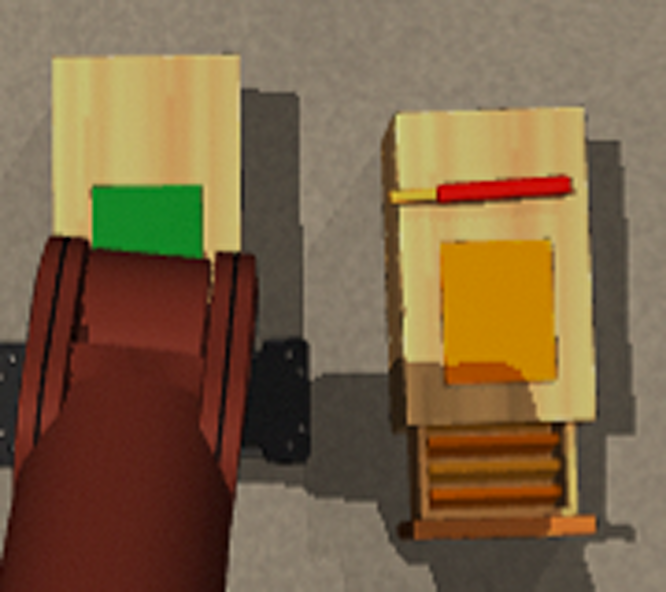

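The green case's back edge is unmoved (crop y≈57) and the push force is about 1.4 N, so only the drawer is sliding. Finishing in small steps while watching the force.

Emit:
apply_moves:
  travel:
    - [0.004, 0, 0]
    - [0.008, 0, 0]
    - [0.012, 0, 0]
    - [0.016, 0, 0]
    - [0.016, 0, 0]
  turn: [0, 0, 0, 0, 0]
  grip: [0, 0, 0, 0, 0]

```text
t: 5.53
tcp_pos: [0.5509, -0.0023, 0.0601]
eef_rot: [-0.002, 3.141, -0.0]
force: [-1.2, -0.2, -0.2]
gripper_width: 0.0004
grip_force: 0.1
```

Emit:
apply_moves:
  travel:
    - [0.004, 0, 0]
    - [0.004, 0, 0]
    - [0.004, 0, 0]
  turn: [0, 0, 0]
  grip: [0, 0, 0]

```text
t: 5.78
tcp_pos: [0.5518, -0.0023, 0.06]
eef_rot: [-0.002, 3.141, -0.0]
force: [-0.3, -0.3, 0.7]
gripper_width: 0.0003
grip_force: 0.1
```

Emit:
apply_moves:
  travel:
    - [0.004, 0, 0]
    - [0.004, 0, 0]
    - [0.004, 0, 0]
  turn: [0, 0, 0]
  grip: [0, 0, 0]

```text
t: 6.03
tcp_pos: [0.5519, -0.0023, 0.0599]
eef_rot: [0.002, -3.14, -0.0]
force: [-5.0, 1.0, 3.7]
gripper_width: 0.0004
grip_force: 2.6
```

Emit:
apply_moves:
  travel:
    - [0.004, 0, 0]
    - [0.004, 0, 0]
    - [0.004, 0, 0]
  turn: [0, 0, 0]
  grip: [0, 0, 0]

```text
t: 6.28
tcp_pos: [0.5519, -0.0023, 0.0598]
eef_rot: [0.002, -3.138, -0.001]
force: [-10.0, 1.2, 7.1]
gripper_width: 0.0007
grip_force: 5.0
```

Stalled at x = 0.5519 while the force rises, which matches the predicted home position (0.5528). Backing off, rising, and moving across to amber.

Emit:
apply_moves:
  travel:
    - [-0.05, 0, 0]
    - [-0.15, 0, 0]
    - [-0.25, 0, 0]
    - [-0.35, 0, 0]
    - [-0.4, 0, 0]
    - [-0.4, 0, 0.1]
    - [-0.4, 0, 0.25]
    - [-0.4, 0, 0.4]
    - [-0.4, 0, 0.4]
  turn: [0, 0, 0, 0, 0, 0, 0, 0, 0]
  grip: [0, 0, 0, 0, 0, 0, 0, 0, 0]

```text
t: 7.03
tcp_pos: [0.4573, -0.0023, 0.1666]
eef_rot: [-0.001, 3.132, 0.004]
force: [1.0, -0.7, 0.0]
gripper_width: 0.0005
grip_force: 0.0
```

Emit:
apply_moves:
  travel:
    - [-0.1, -0.15, 0]
    - [-0.1, -0.3, 0]
    - [-0.1, -0.45, 0]
    - [-0.1, -0.6, 0]
    - [-0.1, -0.75, 0]
    - [-0.1, -0.89, 0]
    - [-0.1, -0.89, 0]
    - [-0.1, -0.89, 0]
  turn: [0.006, 0.006, 0.006, 0.006, 0.006, 0.006, 0.006, 0.006]
  grip: [0, 0, 0, 0, 0, 0, 0, 0]

```text
t: 7.7
tcp_pos: [0.4284, -0.2271, 0.1602]
eef_rot: [-0.025, 3.141, -0.002]
force: [0.8, 0.8, 1.1]
gripper_width: 0.0002
grip_force: 0.0
```

```bash
python3 - <<'E'
from bench import bot; import cv2
c=bot.camera("top"); i=c["frame"][110:270,290:470,::-1]
cv2.imwrite("pics/t2.png",cv2.resize(i,None,fx=3.7,fy=3.7,interpolation=cv2.INTER_CUBIC))
E
```

```text
(no output)
```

View pics/t2.png

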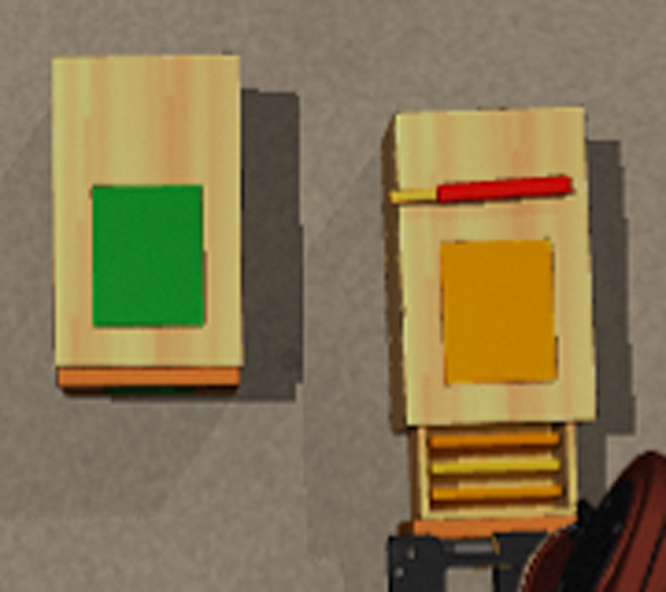

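The picture shows green shut: its front lies against the case (crop y≈377) and the case corners are unmoved. The gripper is in front of the amber panel. Lowering, then pushing amber.

Emit:
apply_moves:
  travel:
    - [0, 0, -0.1]
    - [0, 0, -0.2]
    - [0, 0, -0.3]
    - [0, 0, -0.36]
    - [0, 0, -0.4]
    - [0, 0, -0.4]
    - [0, 0, -0.4]
  turn: [0, 0, 0, 0, 0, 0, 0]
  grip: [0, 0, 0, 0, 0, 0, 0]

```text
t: 8.33
tcp_pos: [0.4288, -0.2242, 0.0602]
eef_rot: [0.033, -3.141, -0.0]
force: [0.4, -0.1, 0.0]
gripper_width: 0.0001
grip_force: 0.0
```

Emit:
apply_moves:
  travel:
    - [0.02, 0, 0]
    - [0.04, 0.001, 0]
    - [0.06, 0.001, 0]
    - [0.08, 0.001, 0]
    - [0.1, 0.002, 0]
    - [0.12, 0.002, 0]
    - [0.14, 0.002, 0]
    - [0.16, 0.003, 0]
    - [0.18, 0.003, 0]
    - [0.2, 0.003, 0]
    - [0.22, 0.004, 0]
    - [0.24, 0.004, 0]
    - [0.26, 0.004, 0]
    - [0.27, 0.005, 0]
    - [0.28, 0.005, 0]
    - [0.29, 0.005, 0]
    - [0.3, 0.005, 0]
    - [0.31, 0.005, 0]
    - [0.31, 0.005, 0]
  turn: [0, 0, 0, 0, 0, 0, 0, 0, 0, 0, 0, 0, 0, 0, 0, 0, 0, 0, 0]
  grip: [0, 0, 0, 0, 0, 0, 0, 0, 0, 0, 0, 0, 0, 0, 0, 0, 0, 0, 0]

```text
t: 9.92
tcp_pos: [0.5067, -0.2235, 0.0601]
eef_rot: [-0.032, 3.141, -0.0]
force: [1.0, 0.5, -1.0]
gripper_width: 0.0005
grip_force: 0.0
```

Emit:
apply_moves:
  travel:
    - [0.004, 0, 0]
    - [0.008, 0, 0]
    - [0.012, 0, 0]
    - [0.016, 0, 0]
    - [0.02, 0, 0]
    - [0.02, 0, 0]
  turn: [0, 0, 0, 0, 0, 0]
  grip: [0, 0, 0, 0, 0, 0]

```text
t: 10.42
tcp_pos: [0.5114, -0.2236, 0.0601]
eef_rot: [-0.032, 3.141, -0.0]
force: [0.0, -0.2, -0.2]
gripper_width: 0.0006
grip_force: 0.1
```

Emit:
apply_moves:
  travel:
    - [0.004, 0, 0]
    - [0.004, 0, 0]
    - [0.004, 0, 0]
  turn: [0, 0, 0]
  grip: [0, 0, 0]

```text
t: 10.67
tcp_pos: [0.5123, -0.2236, 0.0601]
eef_rot: [-0.032, 3.141, -0.0]
force: [-0.5, 0.1, -0.3]
gripper_width: 0.0005
grip_force: 0.2
```

Emit:
apply_moves:
  travel:
    - [0.004, 0, 0]
    - [0.004, 0, 0]
    - [0.004, 0, 0]
  turn: [0, 0, 0]
  grip: [0, 0, 0]

```text
t: 10.92
tcp_pos: [0.5132, -0.2236, 0.06]
eef_rot: [-0.032, 3.141, -0.0]
force: [-0.3, -0.5, 0.5]
gripper_width: 0.0005
grip_force: 0.3
```

Emit:
apply_moves:
  travel:
    - [0.004, 0, 0]
    - [0.004, 0, 0]
    - [0.004, 0, 0]
  turn: [0, 0, 0]
  grip: [0, 0, 0]

```text
t: 11.17
tcp_pos: [0.5134, -0.2236, 0.0599]
eef_rot: [0.031, -3.14, -0.001]
force: [-5.3, 0.3, 3.2]
gripper_width: 0.0001
grip_force: 2.6
```

Emit:
apply_moves:
  travel:
    - [0.004, 0, 0]
    - [0.004, 0, 0]
    - [0.004, 0, 0]
  turn: [0, 0, 0]
  grip: [0, 0, 0]

```text
t: 11.42
tcp_pos: [0.5134, -0.2236, 0.0598]
eef_rot: [0.03, -3.138, -0.002]
force: [-8.7, 1.7, 7.4]
gripper_width: 0.0008
grip_force: 4.7
```

Amber has stalled at x = 0.5134 (predicted 0.514), so it is home. Retracting and rising clear, then checking.

Emit:
apply_moves:
  travel:
    - [-0.05, 0, 0]
    - [-0.15, 0, 0]
    - [-0.25, 0, 0]
    - [-0.3, 0, 0]
    - [-0.3, 0, 0]
    - [-0.3, 0, 0.15]
    - [-0.3, 0, 0.3]
    - [-0.3, 0, 0.45]
    - [-0.3, 0, 0.6]
    - [-0.3, 0, 0.6]
    - [-0.3, 0, 0.6]
    - [-0.3, 0, 0.6]
  turn: [0, 0, 0, 0, 0, 0, 0, 0, 0, 0, 0, 0]
  grip: [0, 0, 0, 0, 0, 0, 0, 0, 0, 0, 0, 0]

```text
t: 12.42
tcp_pos: [0.4408, -0.2232, 0.21]
eef_rot: [-0.033, 3.14, 0.0]
force: [-0.4, 0.7, -0.1]
gripper_width: 0.0003
grip_force: 0.0
```

```bash
python3 - <<'E'
from bench import bot; import cv2
c=bot.camera("top")
cv2.imwrite("pics/t3.png",c["frame"][:,:,::-1])
i=c["frame"][100:270,190:470,::-1]
cv2.imwrite("pics/t3c.png",cv2.resize(i,None,fx=2.8,fy=2.8,interpolation=cv2.INTER_CUBIC))
E
```

```text
(no output)
```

View pics/t3c.png

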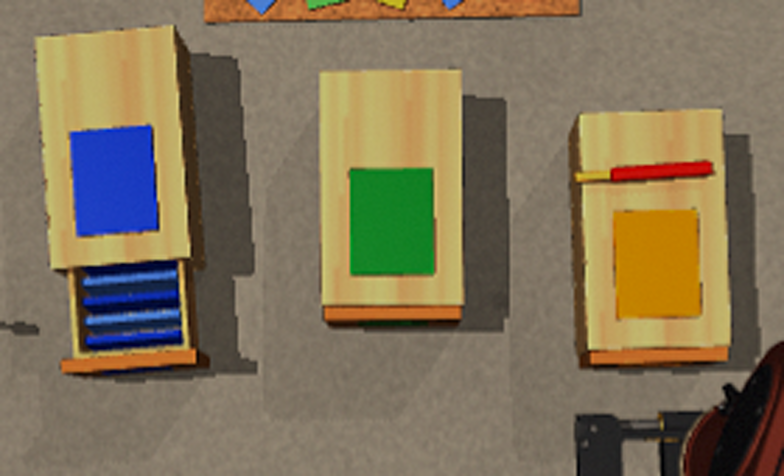

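The picture shows green (front at crop y≈314) and amber (y≈357) shut flush against their cases. Blue is still open (front at y≈362), the cutter is in place, and the gripper is clear.

```bash
python3 -c "
from bench import bot; print(bot.sign_off())"
```

```text
the job is handed in; nothing more can be done
None
```

The green and amber drawers are pushed fully home, the blue drawer is still open as it was, and the job is handed in; the last picture shows the boxes and cutter in place, though the hand-in returned no verdict.

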